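# Partition the packing case and shut it

## Task

The packing case's lid is ajar: open it all the way back until it meets its stop, then draw the tall blue partition board out of the leaning stack without toppling the cardboard ones, and lower it, not drop it, into the upright grooves across the middle of the case until it stands on the floor between the two tumblers. Then swing the lid fully shut, without slamming it, leaving the tumblers standing and the cardboard boards leaning where they are.

Things in the scene. Friction and masses are not known exactly. Their poses are not given: they have to be found in the camera images.
- lid (a joint): Hinge angle of the case's lid, rad: 0 shut flat on the rim, 1.80 open against its stop (leaning back a little past upright). Stiff hinge: it stays at any angle it is left at, and starts ajar, 0.4 to 0.75; 1 to 5 N at the front edge moves it either way. Wooden plate 10 mm thick, 200 mm along the hinge, 175 mm from hinge to front edge.
- lid_hinge (a point): Middle of the hinge line, at the case's back upper edge, 128 mm above the table (rim height). Axes are the case's: x from its front to its back (hinge side), y along the hinge, z up. At angle a the lid's underside runs from here 175 mm in direction (-cos a, 0, sin a); its 10 mm thickness lies on the outer side (sin a, 0, cos a).
- lid_edge (a point): Middle of the lid's front edge (half-way through its thickness), 175 mm from the hinge; moves with the lid. Shut, it overhangs the case's front wall by 15 mm. A red strip marks it on the outer face.
- case: Open plywood packing case fixed to the table, 160 mm (x) by 200 mm (y) by 128 mm high outside, walls and floor 8 mm. Origin on the table under its centre; x from its front to its back (hinge side), y sideways, z up.
- groove (a point): Centre of the case's inner floor, 8 mm above the table, axes as the case. On each side wall (184 mm apart inside) two upright battens, 10 mm deep in y, up to 112 mm above the table, leave a groove 14 mm wide at x = 0. The partition stands in both grooves, in the plane x = 0, its length along y (either way round), its top then 10 mm below the rim.
- partition_center (a point): Centre of the blue partition board: 8 mm thick (x), 174 mm long (y), 110 mm tall (z, up the board), 70 to 140 g. One of three boards leaning face to face on a rest, 0.26 rad back towards their +x; it may be the front, middle or back one. It rises 50 mm above the low boards and 48 mm above the rest, so it can be taken by its top edge, across its thickness.
- partition: The same blue partition board; origin at the middle of its lower edge, axes as above.
- low_a_center (a point): Centre of one brown cardboard-coloured low board, 8 mm thick (x), 174 mm long (y), 60 mm tall (z), 55 g, leaning in the stack. Leave it leaning.
- low_b_center (a point): Centre of the other low board, the same as the first.
- rest: Grey fixed rest that the stack leans against: a plate 200 mm long, 62 mm tall, 12 mm thick, leaning back 0.26 rad towards its +x. Origin on the table at the middle of the foot of its front face.
- tumbler_a: Terracotta tumbler standing on the floor of the case, in the front half near the +y wall; 82 mm tall, 48 mm across at the rim. Origin at the centre of its base.
- tumbler_b: A like tumbler in the back half of the case, near the -y wall.
Mind the look-alikes: they are no part of the job. Of the things like the partition, leave any that is green; of the rest the larger one is meant.

How it is judged:
By the outcome, as a careful person would: the job done as asked, in the order asked, and still so for the second after the job is handed in, with the robot touching nothing.
It also fails if it takes over 72 s, if anything falls off the work surface, if the arm or the gripper's body presses on something with over 40 N, if the wrist force passes 120 N, or if a joint passes its speed limit or range.

## Robot

A 7-joint arm with a two-finger parallel gripper is mounted at the origin on the work surface. World frame = base frame: x ahead of the robot, y to its left, z up, the work surface at z = 0. Lengths are in m, angles in rad, forces in N, time in s.
With the tool pointing down it reaches from about 0.425 to 0.925 m from the base axis. Payload 6.8 kg.
Tool frame: the origin (TCP) lies on the centre line of the jaws, within the pads' length; the fingertips stand ctrl.tcp_to_tips ahead of it and the grasp point (between the pads) lies 5 mm behind it (ctrl.tcp_to_tips is the distance from the TCP to the fingertips, in m); z points along the fingers, y is the line along which they close (so a half turn about z gives the same grasp; the last joint's range is limited). The gripper opens to 88 mm and grips with 3 to 60 N. Pads are 20 mm wide; open, the fingers measure 115 mm over their backs; the gripper's body (75 mm by 178 mm) begins 61 mm behind the grasp point.
Start: joints at [1.061, 0.477, 0.022, 1.555, -0.011, 1.109, -0.083], TCP at [0.264, -0.621, 0.237] pointing down, gripper open.
Joint ranges: [-2.96, 2.96], [-0.34, 2.1], [-1.41, 1.46], [0.24, 2.44], [-1.37, 4.51], [0.17, 1.92], [-2.96, 2.96]. Speed limits (rad/s): [2.39, 2.39, 3.14, 3.14, 3.14, 3.14, 3.14].

## Interface

Orientations are given as a unit quaternion [x, y, z, w].
In Python, from cell import ctrl gives the robot as it stands.
- The arm moves only by the tool apply_moves, never from a script. Its argument "moves" is a list of rows, each a list of 2 entries, a list of its own where there are three numbers: the shift along the tool's x, y, z in m, then the turn about the tool's z in rad. A call has 1 to 20 rows; each row shifts and turns the commanded pose from where the row before left it, along the tool's axes as they then stand; what a row does not reach is not made up. A row lasts 1/12 s, in which the tool goes at most 41.7 mm and 7.16 degrees, less where a joint would pass 70% of its speed; a pose out of reach is approached as far as the arm can. A call is refused whole if a number of a shift passes 0.0417 or a number of a turn 0.125, either way. A call with a gripper value outside its range is refused whole. "gripper" is the gripper's target within -1 to 1 (fully open at 1, half-way at 0, shut at -1), set as the call begins (left out, the last holds). The fingers move at their own pace and stop on an object; "grip_force" is the grip in N (left out, the last holds). Time passes only in rows, so rows that do not move let the fingers close. It gives the time, the measured TCP pose, the force, the opening and the grip force at its end, in the units of the state.
- ctrl.observe(): the state, without advancing time (a new reading comes with each control period).
- ctrl.get_image(name): name is "scene" or "top" or "wrist"; returns a dict with "image" (384x512x3 uint8, red, green, blue), "intrinsics" (3x3 intrinsics, pixels), "position" and "attitude" of the camera in the world. Camera axes: x right, y down, z forward; pixel columns grow to the right and rows downward; lengths in m; the calibration is good to about 2 mm. A picture is of the moment at which its call begins. There is no depth.
- ctrl.sign_off(): hands the job in; it is judged then, once.
Trained networks look in a picture, given as the dict that the camera call returned (one of the last four; its "shot" number tells which), for a name from the list of things; names that differ only in an ending like _2 or _b are one class to them, and where a whole thing is asked for, a point or a joint stands for the part that bears it (a point fixed in the world has none). Each returns a list of dicts, best first, with "conf" (0 to 1); they miss things now and then, are a little off and sometimes report something else, mostly with a low value. They report only what shows in the picture. A call takes as long as a camera call. They do not tell look-alikes from the thing itself.
- ctrl.recognise(label, picture): "at" ([column, row] in pixels, amid what is visible of it).
- ctrl.masks_of(label, picture): "region" (384x512 bool, what is visible of it) and "at" ([column, row] in pixels, amid what is visible of it).
The state is a dict: "time_s": time; "q": joint angles; "qd": joint speeds; "joint_torque": joint torques, N m; "ee_pos": TCP position; "orientation": TCP orientation; "contact_force": force on the tool from outside, world axes, zero at the start; "moment": the same for the moment, N m; "gripper_width": finger opening in m; "grasp_force": force on a finger pad.
Only numpy, scipy, OpenCV 4.12 (cv2) and the standard library are available. Lean on these libraries where they do the work, as an engineer would, in place of code of your own. Each camera call takes 0.05 s, during which the arm holds its last target. There are 200 camera calls.

## Working session

There is one attempt and no reset: what is moved stays moved. The work goes in short steps, Python scripts to look and compute and a tool call to move; the robot and the scene stay as the last step left them, time stands still between calls to the robot, and variables do not carry over. Pictures are saved under pics/ and viewed, at most 10 in all, crops included, and the job is handed in when it is done.

Besides the shell and the picture viewer there is one more tool, called after ">>>" as name([rows], argument=value, ...), one row to a line, values as JSON. apply_moves: Moves the arm, as the interface text tells. Its arguments: {"type":"object","properties":{"moves":{"type":"array","items":{"type":"array"}},"gripper":{"type":"number"},"grip_force":{"type":"number"}},"required":["moves"]}

```bash
ls; mkdir -p pics; cat > h.py <<'E'
import numpy as np,cv2
from cell import ctrl
from scipy.spatial.transform import Rotation as R
def att(p):
    a=np.array(p["attitude"],float)
    return a if a.shape==(3,3) else R.from_quat(a).as_matrix()
def ray(p,uv):
    K=np.array(p["intrinsics"]);d=np.linalg.inv(K)@[uv[0],uv[1],1.];return np.array(p["position"]),att(p)@d
def atz(p,uv,z):
    o,d=ray(p,uv);return o+d*(z-o[2])/d[2]
def proj(p,X):
    K=np.array(p["intrinsics"]);c=(np.atleast_2d(X)-p["position"])@att(p);u=c@K.T;return u[:,:2]/u[:,2:]
def save(p,n):cv2.imwrite("pics/"+n,p["image"][:,:,::-1])
E
python3 - <<'E'
from h import *
print({k:np.round(v,3) for k,v in ctrl.observe().items()},ctrl.tcp_to_tips)
ims=[]
for n in["scene","top"]:
    p=ctrl.get_image(n);ims.append(p["image"]);print(n,p["position"],p["attitude"],p["intrinsics"])
    for l in["lid","case","partition","low_a_center","rest","tumbler_a"]:
        print(l,[(np.round(r["at"]).tolist(),round(r["conf"],2)) for r in ctrl.recognise(l,p)])
    save(p,n+"0.png")
E
```

```text
pics
{'time_s': np.float64(0.0), 'q': array([ 1.061,  0.478,  0.022,  1.556, -0.011,  1.109, -0.083]), 'qd': array([ 0.001,  0.001,  0.001, -0.002, -0.   , -0.001,  0.001]), 'joint_torque': array([-1.0000e-03, -5.8285e+01,  1.5340e+00, -2.7261e+01, -5.5000e-02,
        1.7000e-02,  0.0000e+00]), 'ee_pos': array([ 0.264, -0.621,  0.236]), 'orientation': array([ 0.98 ,  0.2  , -0.   , -0.001]), 'contact_force': array([-0.442, -0.3  ,  0.823]), 'moment': array([0.03 , 0.001, 0.   ]), 'grasp_force': np.float64(0.0), 'gripper_width': np.float64(0.088)} 0.014
scene [ 0.24893439 -0.22257153  1.19447859] [ 0.86520995 -0.47477071  0.0732984  -0.14363795] [[444.01854381   0.         249.32859867]
 [  0.         444.01854381 194.17850194]
 [  0.           0.           1.        ]]
lid [([163.0, 135.0], 0.67)]
case [([167.0, 148.0], 0.73)]
partition [([289.0, 198.0], 0.86), ([322.0, 267.0], 0.81), ([168.0, 149.0], 0.66), ([360.0, 237.0], 0.63)]
low_a_center [([317.0, 271.0], 0.5)]
rest [([308.0, 284.0], 0.77), ([143.0, 157.0], 0.69)]
tumbler_a [([142.0, 159.0], 0.77), ([323.0, 263.0], 0.26)]
top [ 0.32829912 -0.01930802  1.32492595] [ 0.70812964 -0.70149005  0.05749559 -0.05619949] [[456.09395502   0.         258.5276377 ]
 [  0.         456.09395502 188.34191323]
 [  0.           0.           1.        ]]
lid [([157.0, 174.0], 0.56)]
case [([161.0, 182.0], 0.96)]
partition [([360.0, 158.0], 0.93), ([283.0, 158.0], 0.65), ([348.0, 202.0], 0.58), ([165.0, 181.0], 0.5)]
low_a_center [([348.0, 207.0], 0.46)]
rest [([347.0, 220.0], 0.72)]
tumbler_a [([145.0, 201.0], 0.65), ([165.0, 182.0], 0.4)]
```

View pics/scene0.png

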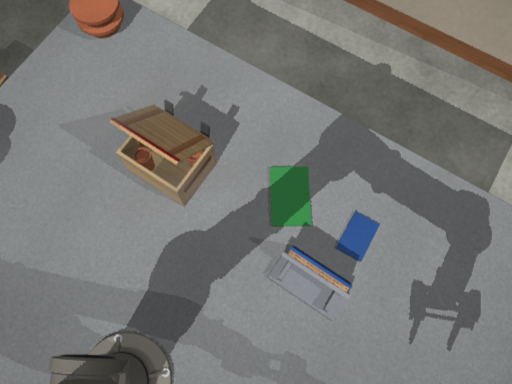

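View pics/top0.png

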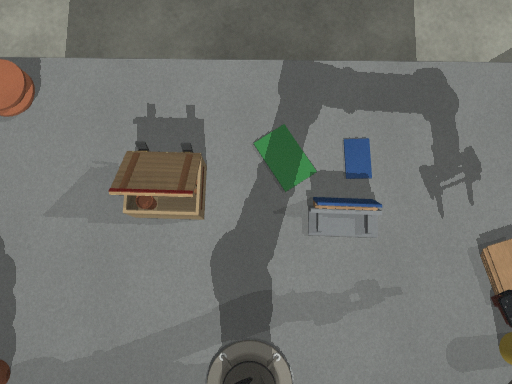

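The scene shows the case at (165,150) with its lid ajar and hinge on the far side. The stack is at about (318,270) on its grey rest, with a flat green board at (290,197) and a small blue decoy at (358,236). I'll zoom in on the stack and the case.

```bash
python3 - <<'E'
from h import *
a=cv2.imread("pics/scene0.png");b=cv2.imread("pics/top0.png")
def c(i,x,y,w,h):return cv2.resize(i[y:y+h,x:x+w],(400,300),interpolation=cv2.INTER_CUBIC)
cv2.imwrite("pics/z.png",np.vstack([np.hstack([c(a,260,234,100,75),c(b,295,175,100,75)]),np.hstack([c(a,100,90,140,105),c(b,95,130,120,90)])]))
p=ctrl.get_image("top")
for uv in[(314,198),(381,204),(311,208),(376,210)]:print(uv,atz(p,uv,.107)[:2].round(3),atz(p,uv,0.06)[:2].round(3))
print("case front corners",[atz(p,u,.128)[:2].round(4) for u in[(124,212),(197,215)]])
E
```

```text
(314, 198) [ 0.501 -0.17 ] [ 0.508 -0.176]
(381, 204) [ 0.487 -0.351] [ 0.493 -0.364]
(311, 208) [ 0.474 -0.162] [ 0.48  -0.168]
(376, 210) [ 0.47  -0.337] [ 0.476 -0.349]
case front corners [array([0.4561, 0.3332]), array([0.45  , 0.1407])]
```

View pics/z.png

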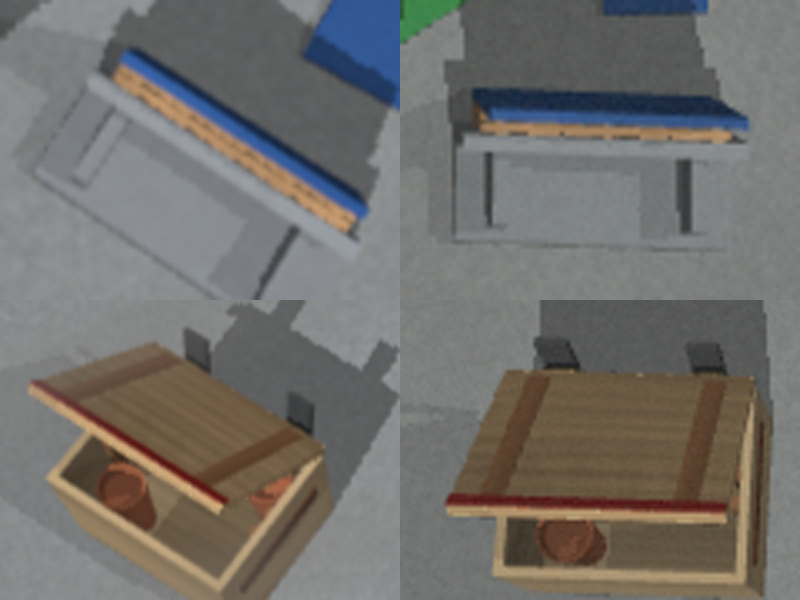

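The lower-left and lower-right zooms show the case with the lid ajar, rim front corners at top-view pixels (124,212) and (198,214), and a tumbler front-left. The blue board is the frontmost, on the far side from the robot, leaning towards the robot. Next I'll fit the poses from the corners.

```bash
cat > fit.py <<'E'
from h import *
from scipy.optimize import least_squares
def casepts(q,names):
    x,y,t,a=q;c=[np.cos(t),np.sin(t)];o=[]
    for n in names:
        s=n[-1]=='L' and 1 or -1
        if n[0]=='F':P=[-.08,s*.1,.128]
        elif n[0]=='B':P=[.08,s*.1,.128]
        else:
            r,h={'E':(.175,.01),'U':(.175,0),'H':(0,.01)}[n[0]]
            P=[.08-r*np.cos(a)+h*np.sin(a),s*.1,.128+r*np.sin(a)+h*np.cos(a)]
        o.append([x+c[0]*P[0]-c[1]*P[1],y+c[1]*P[0]+c[0]*P[1],P[2]])
    return np.array(o)
def boardpts(q,names):
    x,y,t=q;Rm=R.from_euler('ZY',[t,.26]).as_matrix();o=[]
    for n in names:
        s=n[-1]=='L' and -1 or 1   # L = left in image = world +y = board -y
        P={'F':[-.004,s*.087,.11],'K':[.004,s*.087,.11],'b':[-.004,s*.087,0]}[n[0]]
        o.append(Rm@P+[x,y,.001])
    return np.array(o)
if __name__=="__main__":
    S,T=[ctrl.get_image(n) for n in("scene","top")]
    def fit(f,obs,q0):
        res=lambda q:np.concatenate([(proj(p,f(q,list(d)))-np.array(list(d.values()))).ravel() for p,d in obs])
        r=least_squares(res,q0,loss='soft_l1');print(r.x.round(4));print(res(r.x).reshape(-1,2).round(1).tolist());return r.x
    fit(casepts,[(S,dict(FL=(116.8,152.3),FR=(176.3,189),BR=(213.8,140.8),EL=(110.5,119),ER=(178.8,161))),
     (T,dict(FL=(124.1,211.6),FR=(198.5,214),EL=(109.4,188.5),ER=(193.1,191.5),HL=(127.1,151.3),HR=(201.5,153.1)))],[.53,.24,0,.55])
    q=fit(boardpts,[(S,dict(FL=(292.5,246),FR=(351.5,286.5),KL=(289.5,251),KR=(349.3,289.3))),
     (T,dict(bL=(313.3,197.5),bR=(375.5,198.3),KL=(318.8,205.5),KR=(382,207.5)))],[.5,-.26,3.14])
    print(boardpts(q,['FL','FR','KL','KR']).round(3).tolist())
E
python3 fit.py
```

```text
[ 0.5346  0.2345 -0.0143  0.7475]
[[-0.3, -0.0], [1.6, 2.7], [0.0, 2.9], [0.6, -0.8], [0.1, -0.3], [-1.0, 0.4], [0.5, -0.2], [-0.6, 1.6], [-0.1, 0.6], [-0.4, -1.6], [-0.1, -1.6]]
[ 0.512  -0.2678  3.1176]
[[-1.1, 1.2], [1.2, 0.4], [0.2, -1.1], [1.6, 0.4], [-0.2, -0.2], [-3.0, 1.0], [-1.2, -0.4], [0.3, -0.2]]
[[0.49, -0.18, 0.108], [0.486, -0.354, 0.108], [0.482, -0.18, 0.106], [0.478, -0.354, 0.106]]
```

>>> apply_moves([
  [[0,0,0],0.1],
  [[0,0,0],0.1],
  [[0,0,0],0.1],
  [[0,0,0],0.103],
  [[0.0197,-0.0351,-0.004],0],
  [[0.0197,-0.0351,-0.004],0],
  [[0.0197,-0.0351,-0.004],0],
  [[0.0197,-0.0351,-0.004],0],
  [[0.0197,-0.0351,-0.004],0],
  [[0.0197,-0.0351,-0.004],0],
  [[0.0197,-0.0351,-0.004],0],
  [[0.0197,-0.0351,-0.004],0],
  [[0.0197,-0.0351,-0.004],0],
  [[0.0197,-0.0351,-0.004],0],
  [[0.0197,-0.0351,-0.004],0],
  [[0.0197,-0.0351,-0.004],0],
], gripper=-1)

```text
time_s: 2.18
ee_pos: [0.5015, -0.1985, 0.2852]
orientation: [1.0, -0.001, 0.0, 0.0]
contact_force: [1.7, -0.9, 0.7]
gripper_width: 0.0004
grasp_force: 0.0
```

>>> apply_moves([
  [[-0.0072,-0.0361,0.0067],0],
  [[-0.0072,-0.0361,0.0067],0],
  [[-0.0072,-0.0361,0.0067],0],
  [[-0.0072,-0.0361,0.0067],0],
  [[-0.0072,-0.0361,0.0067],0],
  [[-0.0072,-0.0361,0.0067],0],
  [[-0.0072,-0.0361,0.0067],0],
  [[-0.0072,-0.0361,0.0067],0],
  [[-0.0072,-0.0361,0.0067],0],
  [[-0.0072,-0.0361,0.0067],0],
  [[-0.0072,-0.0361,0.0067],0],
  [[-0.0072,-0.0361,0.0067],0],
  [[0,0,0],0],
])

```text
time_s: 3.27
ee_pos: [0.4124, 0.2402, 0.204]
orientation: [1.0, 0.004, -0.0, -0.002]
contact_force: [-0.2, 0.2, 0.5]
gripper_width: 0.0003
grasp_force: 0.0
```

```bash
python3 - <<'E'
from h import *
s=ctrl.observe();print(s["q"].round(2),s["ee_pos"].round(3))
a=ctrl.get_image("wrist");b=ctrl.get_image("scene")
print(a["position"],att(a).round(2).tolist())
cv2.imwrite("pics/w1.png",np.hstack([cv2.resize(a["image"],(400,300)),cv2.resize(b["image"][70:220,80:280],(400,300))])[:,:,::-1])
E
```

```text
[-0.24  0.22 -0.47  2.02  0.12  0.92 -2.34] [0.412 0.24  0.204]
[0.48628782 0.23989376 0.35312722] [[0.01, -0.96, -0.27], [-1.0, -0.01, 0.0], [-0.0, 0.27, -0.96]]
```

View pics/w1.png

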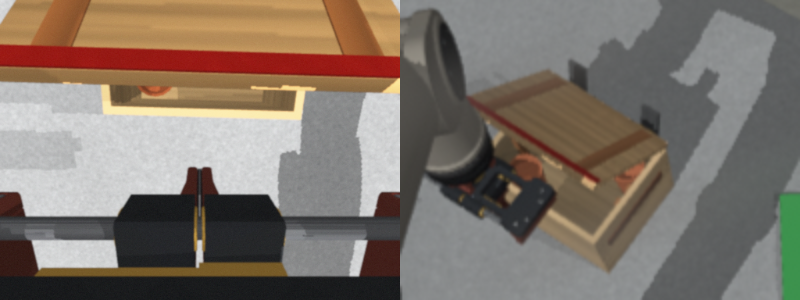

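The wrist view shows the lid's red edge just ahead, with the fingers centred below it. Now I'll push the edge in along its arc.

>>> apply_moves([
  [[0.016,0,0],0],
  [[0.016,0,0],0],
  [[0.016,0,0],0],
  [[0.005,0,0],0],
  [[0.005,0,0],0],
  [[0.004,0,0],0],
  [[0,0,0],0],
])

```text
time_s: 3.95
ee_pos: [0.4732, 0.2312, 0.2038]
orientation: [1.0, -0.001, -0.004, 0.002]
contact_force: [-12.2, -3.1, 7.9]
gripper_width: 0.0002
grasp_force: 6.1
```

>>> apply_moves([
  [[0.0061,0,-0.0063],0],
  [[0.0064,0,-0.006],0],
  [[0.0067,0,-0.0057],0],
  [[0.0069,0,-0.0053],0],
  [[0.0072,0,-0.005],0],
  [[0.0074,0,-0.0046],0],
  [[0.0077,0,-0.0042],0],
  [[0.0079,0,-0.0038],0],
])

```text
time_s: 4.62
ee_pos: [0.5315, 0.231, 0.2451]
orientation: [1.0, -0.001, -0.002, 0.001]
contact_force: [-4.7, -2.8, 1.9]
gripper_width: 0.0006
grasp_force: 2.5
```

>>> apply_moves([
  [[0.008,0,-0.0034],0],
  [[0.0082,0,-0.003],0],
  [[0.0083,0,-0.0026],0],
  [[0.0085,0,-0.0022],0],
  [[0.0086,0,-0.0018],0],
  [[0.0086,0,-0.0014],0],
  [[0.0087,0,-0.0009],0],
  [[0.0087,0,-0.0005],0],
  [[0.007,0,0],0],
  [[0.007,0,0],0],
  [[0.006,0,0],0],
  [[0.005,0,0],0],
  [[0,0,0],0],
])

```text
time_s: 5.7
ee_pos: [0.627, 0.2331, 0.2608]
orientation: [1.0, -0.001, 0.0, -0.0]
contact_force: [-1.5, -0.0, -0.9]
gripper_width: 0.0006
grasp_force: 0.5
```

>>> apply_moves([
  [[0.004,0,0],0],
  [[0.004,0,0],0],
  [[0.003,0,0],0],
  [[0.003,0,0],0],
  [[0,0,0],0],
])

```text
time_s: 6.12
ee_pos: [0.6316, 0.2334, 0.2609]
orientation: [1.0, 0.001, -0.009, 0.002]
contact_force: [-31.2, -5.5, 13.9]
gripper_width: 0.0003
grasp_force: 16.7
```

>>> apply_moves([
  [[-0.02,0,0],0],
  [[-0.03,0,0],0],
  [[0,0,-0.04],0],
  [[0,0,-0.04],0],
  [[-0.0077,0.0385,0],0],
  [[-0.0077,0.0385,0],0],
  [[-0.0077,0.0385,0],0],
  [[-0.0077,0.0385,0],0],
  [[-0.0077,0.0385,0],0],
  [[-0.0077,0.0385,0],0],
  [[-0.0077,0.0385,0],0],
  [[-0.0077,0.0385,0],0],
  [[-0.0077,0.0385,0],0],
  [[-0.0077,0.0385,0],0],
  [[-0.0077,0.0385,0],0],
  [[-0.0077,0.0385,0],0],
  [[-0.0077,0.0385,0],0],
])

```text
time_s: 7.53
ee_pos: [0.4897, -0.2703, 0.3426]
orientation: [1.0, -0.001, 0.002, 0.001]
contact_force: [-0.0, -0.5, 0.5]
gripper_width: 0.0006
grasp_force: 0.0
```

>>> apply_moves([
  [[0,0,0],-0.119],
  [[0,0,0],-0.119],
  [[0,0,0],-0.119],
  [[0,0,0],-0.119],
  [[0,0,0],-0.119],
  [[0,0,0],-0.119],
  [[0,0,0],-0.119],
  [[0,0,0],-0.119],
  [[0,0,0],-0.119],
  [[0,0,0],-0.119],
  [[0,0,0],-0.119],
  [[0,0,0],-0.119],
  [[0,0,0],-0.119],
  [[0,0,0],0],
], gripper=1)

```text
time_s: 8.7
ee_pos: [0.4903, -0.2684, 0.3422]
orientation: [0.714, 0.7, 0.0, 0.002]
contact_force: [0.7, 0.3, -0.8]
gripper_width: 0.0871
grasp_force: 0.0
```

```bash
python3 - <<'E'
from h import *
s=ctrl.observe();print(s["q"].round(2),s["ee_pos"].round(4),R.from_quat(s["orientation"]).as_matrix().round(3).tolist())
a=ctrl.get_image("wrist");b=ctrl.get_image("top");print(a["intrinsics"])
cv2.imwrite("pics/w2raw.png",a["image"][:,:,::-1]);np.savez("w2.npz",**a)
cv2.imwrite("pics/w2.png",np.hstack([cv2.resize(a["image"],(512,384)),cv2.resize(b["image"][100:244,95:203],(288,384))])[:,:,::-1])
E
```

```text
[ 0.64  0.22 -0.3   1.69  0.07  1.24  0.31] [ 0.4903 -0.2684  0.3422] [[0.021, 1.0, 0.003], [1.0, -0.021, -0.002], [-0.002, 0.004, -1.0]]
[[283.42254477   0.         255.0477313 ]
 [  0.         283.42254477 186.04275845]
 [  0.           0.           1.        ]]
```

View pics/w2.png

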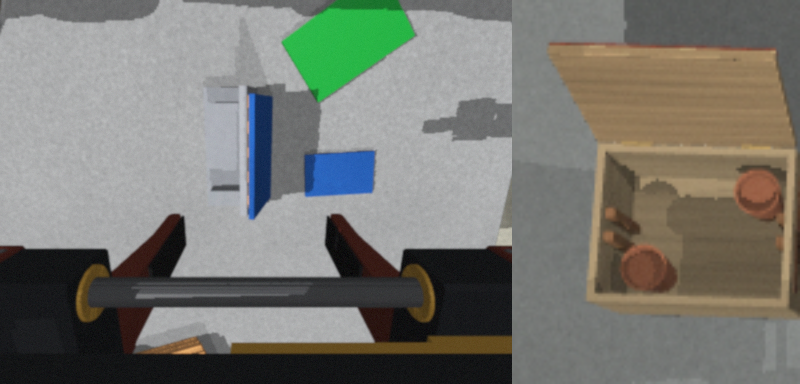

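The wrist view shows the blue board's top edge from about (252,94) to (250,217), the rest to its left and the decoy at (340,173). The top view shows the lid fully back, both tumblers standing and the battens at the side walls.

```bash
python3 - <<'E'
from h import *
a=dict(np.load("w2.npz"));im=a["image"].astype(int)
blue=(im[:,:,2]>im[:,:,0]+40)&(im[:,:,2]>im[:,:,1]+25);blue[:,295:]=0
n,l,st,c=cv2.connectedComponentsWithStats(blue.astype(np.uint8));k=1+np.argmax(st[1:,4]);print(st[k])
for r in range(92,222,12):
    xs=np.flatnonzero(l[r]==k)
    if len(xs):print(r,xs.min(),xs.max()+1,[im[r,x].tolist() for x in range(xs.min(),xs.min()+12,3)])
for uv in[(248,94),(248,217)]:print(atz(a,uv,.106).round(4))
for uv in[(271,95),(270.5,197)]:print(atz(a,uv,0).round(4))
E
```

```text
[ 248   93   24  127 2566]
104 249 272 [[107, 131, 194], [50, 115, 211], [23, 56, 109], [21, 42, 83]]
116 249 272 [[81, 118, 188], [47, 113, 207], [20, 57, 108], [21, 46, 86]]
128 249 272 [[106, 127, 191], [48, 112, 209], [28, 58, 110], [14, 40, 83]]
140 249 271 [[80, 117, 189], [47, 112, 206], [24, 57, 108], [18, 42, 81]]
152 249 271 [[104, 125, 187], [41, 106, 199], [23, 52, 99], [18, 44, 84]]
164 249 271 [[79, 110, 181], [43, 105, 196], [22, 52, 98], [22, 45, 85]]
176 249 271 [[100, 118, 177], [38, 98, 188], [19, 49, 92], [16, 41, 78]]
188 249 270 [[87, 114, 176], [39, 98, 185], [20, 49, 94], [23, 44, 81]]
200 249 268 [[110, 124, 177], [44, 102, 187], [22, 47, 88], [18, 41, 77]]
212 248 258 [[74, 92, 137], [44, 101, 192], [24, 62, 121], [30, 49, 83]]
[ 0.4833 -0.1796  0.106 ]
[ 0.4785 -0.3502  0.106 ]
[ 0.5192 -0.178   0.    ]
[ 0.5171 -0.355   0.    ]
```

>>> apply_moves([
  [[0,-0.003,0.036],0],
  [[0,0,0.036],0],
  [[0,0,0.036],0],
  [[0,0,0.036],0],
  [[0,0,0.036],0],
  [[0,0,0.016],0],
  [[0,0,0],0],
  [[0,0,0],0],
], gripper=-0.45, grip_force=15)

```text
time_s: 9.47
ee_pos: [0.4865, -0.2676, 0.1449]
orientation: [0.717, 0.697, -0.0, -0.0]
contact_force: [0.7, -0.0, 1.2]
gripper_width: 0.0376
grasp_force: 0.0
```

```bash
python3 - <<'E'
from h import *
a=ctrl.get_image("wrist");b=ctrl.get_image("scene")
cv2.imwrite("pics/w3.png",np.hstack([cv2.resize(a["image"],(400,300)),cv2.resize(b["image"][225:325,255:388],(400,300))])[:,:,::-1])
E
```

```text
(no output)
```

View pics/w3.png

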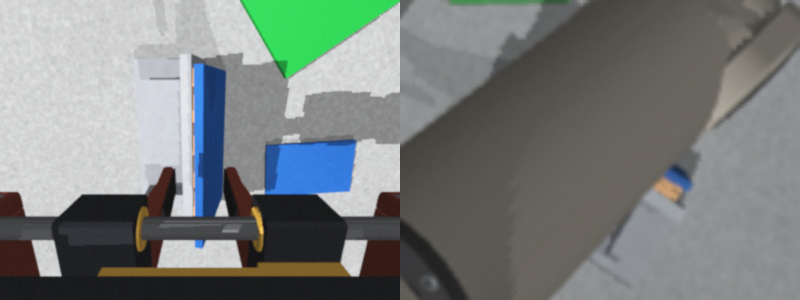

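The fingers straddle the board's top edge, centred at about column 199.

>>> apply_moves([
  [[0,0,0.013],0],
  [[0,0,0.013],0],
  [[0,0,0.01],0],
  [[0,0,0.003],0],
  [[0,0,0],0],
  [[0,0.004,0],0],
  [[0,0.005,0],0],
  [[0,0.005,0],0],
  [[0,0.005,0],0],
  [[0,0.005,0],0],
  [[0,0.004,0],0],
  [[0,0,0],0],
])

```text
time_s: 10.57
ee_pos: [0.5154, -0.268, 0.1061]
orientation: [0.716, 0.698, 0.0, 0.0]
contact_force: [0.5, 0.2, 0.8]
gripper_width: 0.0243
grasp_force: 0.0
```

>>> apply_moves([
  [[0,0,0],0],
  [[0,0,0],0],
  [[0,0,0],0],
  [[0,0,0],0],
  [[0,0,0],0],
], gripper=-1, grip_force=20)

```text
time_s: 10.98
ee_pos: [0.514, -0.2683, 0.1059]
orientation: [0.716, 0.698, -0.0, -0.0]
contact_force: [1.0, -0.4, -1.2]
gripper_width: 0.0078
grasp_force: 20.0
```

```bash
python3 - <<'E'
from h import *
a=ctrl.get_image("wrist");b=ctrl.get_image("top")
cv2.imwrite("pics/w4.png",np.hstack([cv2.resize(a["image"],(400,300)),cv2.resize(b["image"][165:240,295:395],(400,300))])[:,:,::-1])
E
```

```text
(no output)
```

View pics/w4.png

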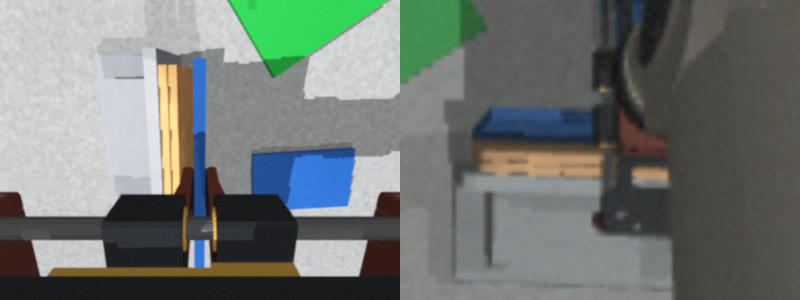

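The wrist view shows the blue board upright between the pads, with the cardboard boards still leaning on the rest.

>>> apply_moves([
  [[0,0,-0.005],0],
  [[0,0,-0.01],0],
  [[0,0,-0.02],0],
  [[0,0,-0.03],0],
  [[0,0,-0.04],0],
  [[0,0,-0.04],0],
  [[0,0,-0.035],0],
  [[0,0,0],-0.01],
])

```text
time_s: 11.75
ee_pos: [0.5176, -0.2693, 0.2951]
orientation: [0.712, 0.702, 0.002, 0.006]
contact_force: [0.9, 0.5, 0.4]
gripper_width: 0.0083
grasp_force: 20.0
```

>>> apply_moves([
  [[0.02,0,0],0],
  [[0.037,0.0007,0],0],
  [[0.037,0.0007,0],0],
  [[0.037,0.0007,0],0],
  [[0.037,0.0007,0],0],
  [[0.037,0.0007,0],0],
  [[0.037,0.0007,0],0],
  [[0.037,0.0007,0],0],
  [[0.037,0.0007,0],0],
  [[0.037,0.0007,0],0],
  [[0.037,0.0007,0],0],
  [[0.037,0.0007,0],0],
  [[0.037,0,0],0],
  [[0.025,0,0],0],
  [[0.012,0,0],0],
  [[0,0,0],0],
  [[0,0,0],0],
])

```text
time_s: 13.17
ee_pos: [0.5294, 0.2316, 0.2858]
orientation: [0.712, 0.702, -0.001, 0.0]
contact_force: [0.4, -0.9, -1.2]
gripper_width: 0.0078
grasp_force: 20.0
```

```bash
python3 - <<'E'
from h import *
s=ctrl.observe();print(s["q"].round(2),s["ee_pos"].round(4),R.from_quat(s["orientation"]).as_matrix().round(4).tolist())
a=ctrl.get_image("wrist");b=ctrl.get_image("scene")
cv2.imwrite("pics/w5raw.png",a["image"][:,:,::-1]);np.savez("w5.npz",**a)
cv2.imwrite("pics/w5.png",np.hstack([a["image"],cv2.resize(b["image"][60:204,100:208],(288,384))])[:,:,::-1])
E
```

```text
[-0.07  0.33 -0.57  1.7   0.19  1.16 -0.7 ] [0.5294 0.2316 0.2858] [[0.0148, 0.9999, -0.0004], [0.9999, -0.0148, -0.0012], [-0.0012, -0.0004, -1.0]]
```

View pics/w5.png

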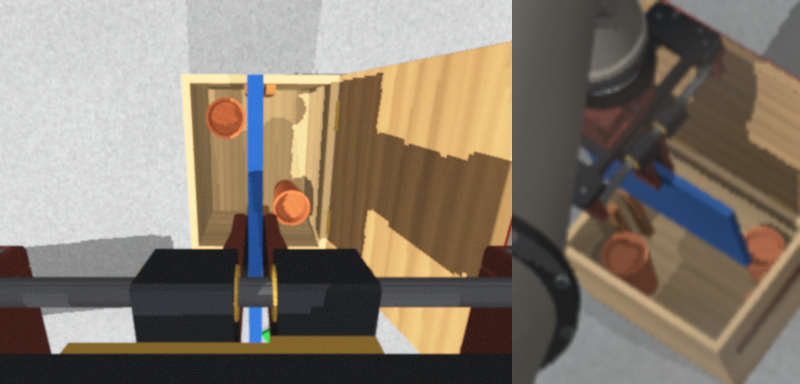

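```bash
python3 - <<'E'
from h import *
a=dict(np.load("w5.npz"))
for n,uv in dict(FL=(182.5,74.5),FR=(191,249),BL=(340,74),BR=(327.5,247),iFL=(191.5,83.5),iFR=(198,240),iBL=(330,83)).items():print(n,atz(a,uv,.128).round(4))
q=[.5346,.2345,-.0143,1.8]
print(proj(a,casepts(q,['FL','FR','BL','BR'])) if 0 else "")
im=cv2.imread("pics/w5raw.png");c=cv2.resize(im[60:260,170:370],(600,600),interpolation=cv2.INTER_CUBIC);cv2.imwrite("pics/w5z.png",c)
E
```

```text
FL [0.457  0.3373 0.128 ]
FR [0.4505 0.1414 0.128 ]
BL [0.6164 0.3353 0.128 ]
BR [0.6142 0.1416 0.128 ]
iFL [0.4654 0.3286 0.128 ]
iFR [0.4597 0.1532 0.128 ]
iBL [0.6068 0.3269 0.128 ]
```

View pics/w5z.png

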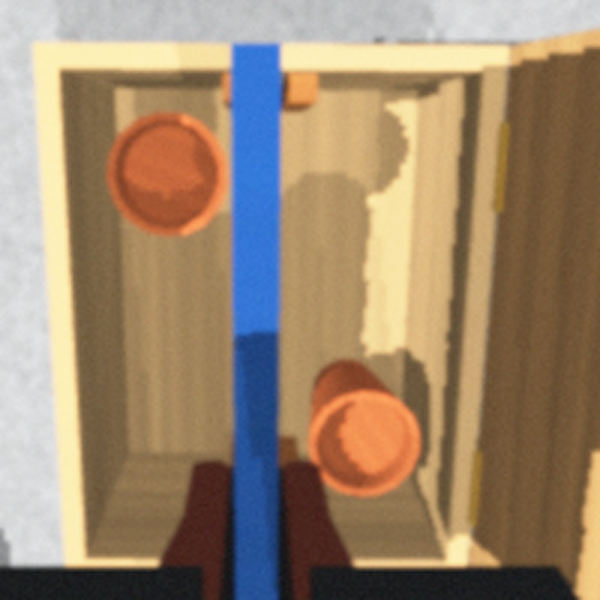

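```bash
python3 - <<'E'
from h import *
a=dict(np.load("w5.npz"))
for n,uv in dict(Lout=(244,88),Rout=(276,88),R2out=(269,209),r1in=(264.5,88)).items():print(n,atz(a,uv,.112).round(4))
for n,uv in dict(bt0=(247.5,75),bt1=(263.3,75),bb0=(248.5,245),bb1=(262.3,245)).items():print(n,atz(a,uv,.29).round(4))
# board far end bottom/top
print(proj(a,[[.5305+.0013,.319,.29],[.5305+.0013,.319,.18]]).round(1), a["position"])
E
```

```text
Lout [0.5183 0.3243 0.112 ]
Rout [0.5529 0.3238 0.112 ]
R2out [0.545  0.1851 0.112 ]
r1in [0.5404 0.324  0.112 ]
bt0 [0.5267 0.3199 0.29  ]
bt1 [0.5342 0.3197 0.29  ]
bb0 [0.5252 0.2301 0.29  ]
bb1 [0.533  0.2299 0.29  ]
[[258.3  76.7]
 [256.9  89.5]] [0.53012314 0.30556936 0.43494949]
```

>>> apply_moves([
  [[0.003,0.0054,0],0],
  [[0,0,0.02],0],
  [[0,0,0.02],0],
  [[0,0,0.012],0],
  [[0,0,0],0],
  [[0,0,0],0],
])

```text
time_s: 13.77
ee_pos: [0.535, 0.2346, 0.2337]
orientation: [0.713, 0.701, -0.001, -0.0]
contact_force: [0.6, -0.6, -1.0]
gripper_width: 0.008
grasp_force: 20.0
```

```bash
python3 - <<'E'
from h import *
s=ctrl.observe();print(s["ee_pos"].round(4),s["contact_force"].round(1))
a=ctrl.get_image("wrist");im=a["image"].astype(int)
np.savez("w6.npz",**a)
# predicted groove top points at +y wall and pixel rows around it
for z in(.112,.06):print(z,proj(a,[[.5346+.0013+dx,.324,z] for dx in(-.0174,-.007,.007,.0174)]).round(1).tolist())
r=proj(a,[[.5359,.324,.112]])[0];v=int(r[1])
for vv in(v-3,v,v+3):
    print(vv,[(u,im[vv,u].tolist()) for u in range(int(r[0])-24,int(r[0])+25,2)])
E
```

```text
[0.535  0.2346 0.2337] [ 0.6 -0.6 -1. ]
0.112 [[235.9, 88.7], [247.3, 88.5], [262.8, 88.2], [274.3, 88.0]]
0.06 [[239.0, 91.5], [248.7, 91.4], [261.6, 91.1], [271.2, 90.9]]
85 [(231, [114, 91, 62]), (233, [113, 91, 63]), (235, [167, 114, 68]), (237, [230, 154, 86]), (239, [230, 152, 79]), (241, [230, 152, 81]), (243, [231, 154, 84]), (245, [225, 150, 88]), (247, [113, 122, 181]), (249, [56, 125, 220]), (251, [53, 122, 218]), (253, [57, 123, 220]), (255, [52, 122, 219]), (257, [54, 121, 219]), (259, [53, 121, 218]), (261, [60, 125, 221]), (263, [167, 145, 185]), (265, [242, 177, 106]), (267, [243, 174, 93]), (269, [243, 175, 92]), (271, [243, 174, 96]), (273, [218, 150, 88]), (275, [148, 118, 83]), (277, [143, 117, 82]), (279, [144, 117, 81])]
88 [(231, [111, 90, 62]), (233, [113, 92, 62]), (235, [168, 114, 70]), (237, [228, 150, 83]), (239, [227, 148, 79]), (241, [227, 145, 79]), (243, [229, 150, 81]), (245, [223, 149, 92]), (247, [113, 120, 181]), (249, [55, 125, 221]), (251, [53, 121, 218]), (253, [56, 123, 220]), (255, [56, 122, 220]), (257, [57, 126, 222]), (259, [50, 120, 218]), (261, [54, 121, 218]), (263, [164, 140, 182]), (265, [241, 168, 99]), (267, [240, 166, 91]), (269, [229, 149, 81]), (271, [226, 147, 79]), (273, [197, 137, 80]), (275, [154, 123, 84]), (277, [153, 126, 86]), (279, [155, 125, 86])]
91 [(231, [161, 130, 90]), (233, [160, 131, 91]), (235, [194, 140, 88]), (237, [226, 147, 79]), (239, [226, 145, 79]), (241, [227, 146, 79]), (243, [226, 146, 79]), (245, [221, 146, 89]), (247, [113, 122, 180]), (249, [55, 126, 221]), (251, [52, 119, 218]), (253, [58, 127, 222]), (255, [53, 120, 219]), (257, [51, 119, 218]), (259, [52, 122, 219]), (261, [57, 123, 219]), (263, [162, 141, 183]), (265, [238, 165, 97]), (267, [224, 148, 76]), (269, [173, 108, 57]), (271, [173, 108, 60]), (273, [194, 146, 94]), (275, [217, 180, 122]), (277, [223, 187, 131]), (279, [217, 181, 127])]
```

The board is centred between the +y battens (battens 235–274, board 247–263), so I'm lowering it.

>>> apply_moves([
  [[0,0,0.008],0],
  [[0,0,0.008],0],
  [[0,0,0.006],0],
  [[0,0,0.006],0],
  [[0,0,0.006],0],
  [[0,0,0.006],0],
  [[0,0,0],0],
])

```text
time_s: 14.4
ee_pos: [0.5342, 0.2351, 0.1925]
orientation: [0.712, 0.702, -0.001, -0.0]
contact_force: [-0.8, -0.1, -0.8]
gripper_width: 0.008
grasp_force: 20.0
```

>>> apply_moves([
  [[0,0,0.01],0],
  [[0,0,0.01],0],
  [[0,0,0.01],0],
  [[0,0,0.01],0],
  [[0,0,0.01],0],
  [[0,0,0.008],0],
  [[0,0,0.006],0],
  [[0,0,0.004],0],
  [[0,0,0],0],
])

```text
time_s: 15.15
ee_pos: [0.5345, 0.2353, 0.125]
orientation: [0.712, 0.702, -0.001, -0.0]
contact_force: [0.6, 0.2, -0.9]
gripper_width: 0.0079
grasp_force: 20.0
```

>>> apply_moves([
  [[0,0,0.003],0],
  [[0,0,0.003],0],
  [[0,0,0.002],0],
  [[0,0,0.002],0],
  [[0,0,0],0],
])

```text
time_s: 15.57
ee_pos: [0.5348, 0.2354, 0.1157]
orientation: [0.712, 0.702, -0.0, -0.0]
contact_force: [-0.2, 0.2, -0.9]
gripper_width: 0.0078
grasp_force: 20.0
```

>>> apply_moves([
  [[0,0,0.001],0],
  [[0,0,0.001],0],
  [[0,0,0.001],0],
  [[0,0,0],0],
])

```text
time_s: 15.9
ee_pos: [0.5353, 0.2356, 0.1138]
orientation: [0.712, 0.702, 0.0, 0.0]
contact_force: [-0.7, -1.2, 5.2]
gripper_width: 0.0081
grasp_force: 20.0
```

>>> apply_moves([
  [[0,0,0],0],
  [[0,0,0],0],
  [[0,0,0],0],
  [[0,0,-0.005],0],
  [[0,0,-0.015],0],
  [[0,0,-0.03],0],
  [[0,0,-0.04],0],
  [[0,0,-0.04],0],
  [[0,0,-0.04],0],
  [[0,0,-0.04],0],
  [[0,0,0],0],
], gripper=-0.5)

```text
time_s: 16.82
ee_pos: [0.5376, 0.238, 0.3321]
orientation: [0.712, 0.702, 0.006, 0.002]
contact_force: [0.7, 1.1, 0.1]
gripper_width: 0.0222
grasp_force: 0.0
```

```bash
python3 - <<'E'
from h import *
s=ctrl.observe();print(s["ee_pos"].round(4),s["q"].round(2))
a=ctrl.get_image("wrist");im=a["image"].astype(int)
b=(im[:,:,2]>im[:,:,0]+60)
print(proj(a,[[.5346,.2355+d,.118] for d in(-.087,0,.087)]).round(1).tolist())
for v in range(60,300,15):
    x=np.flatnonzero(b[v]);print(v,(x.min(),x.max()+1,len(x)) if len(x) else None,end=' ')
for l in("tumbler_a","partition"):print(l,[(np.round(r["at"]).tolist(),round(r["conf"],2)) for r in ctrl.recognise(l,a)])
E
```

```text
[0.5376 0.238  0.3321] [-0.07  0.3  -0.57  1.63  0.18  1.25 -0.69]
[[252.5, 229.4], [251.2, 168.0], [249.9, 98.4]]
60 None 75 None 90 None 105 (np.int64(248), np.int64(255), 7) 120 (np.int64(248), np.int64(255), 7) 135 (np.int64(249), np.int64(255), 6) 150 (np.int64(249), np.int64(255), 6) 165 (np.int64(249), np.int64(255), 6) 180 (np.int64(249), np.int64(255), 6) 195 (np.int64(249), np.int64(255), 6) 210 (np.int64(249), np.int64(255), 6) 225 (np.int64(249), np.int64(255), 6) 240 None 255 None 270 None 285 None tumbler_a [([279.0, 201.0], 0.8), ([223.0, 122.0], 0.67)]
partition [([274.0, 322.0], 0.81), ([252.0, 164.0], 0.67)]
```

The board stands in its grooves with an even 8 mm edge at the right place, and both tumblers show. Next I go behind the lid.

>>> apply_moves([
  [[0,0,-0.04],0.1197],
  [[0,0,0],0.1197],
  [[0,0,0],0.1197],
  [[0,0,0],0.1197],
  [[0,0,0],0.1197],
  [[0,0,0],0.1197],
  [[0,0,0],0.1197],
  [[0,0,0],0.1197],
  [[0,0,0],0.1197],
  [[0,0,0],0.1197],
  [[0,0,0],0.1197],
  [[0,0,0],0.1197],
  [[0,0,0],0.1197],
  [[0,0,0],0],
  [[0.036,0,0],0],
  [[0.036,0,0],0],
  [[0.036,0,0],0],
  [[0.036,0,0],0],
  [[0.036,0,0],0],
  [[0,0,0],0],
], gripper=-1)

```text
time_s: 18.63
ee_pos: [0.7195, 0.2328, 0.3569]
orientation: [1.0, -0.0, -0.002, 0.002]
contact_force: [-1.0, -1.2, -2.5]
gripper_width: 0.0008
grasp_force: 0.0
```

>>> apply_moves([
  [[0,0,0.03],0],
  [[0,0,0.03],0],
  [[0,0,0.015],0],
  [[-0.012,0,0],0],
  [[-0.012,0,0],0],
  [[-0.007,0,0],0],
  [[-0.007,0,0],0],
  [[-0.007,0,0],0],
  [[0,0,0],0],
])

```text
time_s: 19.38
ee_pos: [0.6695, 0.2356, 0.2888]
orientation: [1.0, 0.0, 0.001, -0.0]
contact_force: [0.2, 0.6, 0.5]
gripper_width: 0.0002
grasp_force: 0.2
```

>>> apply_moves([
  [[-0.0075,0,0],0],
  [[-0.0075,0,0],0],
  [[-0.0075,0,0],0],
  [[-0.0075,0,0],0],
  [[-0.0075,0,0],0],
  [[-0.0075,0,0],0],
  [[-0.0075,0,0],0],
  [[-0.0075,0,0],0],
  [[-0.0074,0,0.0015],0],
  [[-0.0074,0,0.0015],0],
  [[-0.0074,0,0.0015],0],
  [[-0.0074,0,0.0015],0],
  [[-0.0069,0,0.003],0],
  [[-0.0069,0,0.003],0],
  [[-0.0069,0,0.003],0],
  [[-0.0069,0,0.003],0],
])

```text
time_s: 20.72
ee_pos: [0.5519, 0.2354, 0.2695]
orientation: [1.0, -0.0, -0.0, 0.0]
contact_force: [2.6, 1.2, -0.2]
gripper_width: 0.0007
grasp_force: 1.2
```

>>> apply_moves([
  [[-0.0062,0,0.0035],0],
  [[-0.0062,0,0.0035],0],
  [[-0.0062,0,0.0035],0],
  [[-0.0062,0,0.0035],0],
  [[-0.0052,0,0.0054],0],
  [[-0.0052,0,0.0054],0],
  [[-0.0052,0,0.0054],0],
  [[-0.0052,0,0.0054],0],
  [[-0.004,0,0.0064],0],
  [[-0.004,0,0.0064],0],
  [[-0.004,0,0.0064],0],
  [[-0.004,0,0.0064],0],
])

```text
time_s: 21.72
ee_pos: [0.4907, 0.2356, 0.208]
orientation: [1.0, -0.0, 0.0, -0.0]
contact_force: [1.8, -0.4, 1.0]
gripper_width: 0.0005
grasp_force: 0.7
```

>>> apply_moves([
  [[-0.0018,0,0.0045],0],
  [[-0.0018,0,0.0045],0],
  [[-0.0018,0,0.0045],0],
  [[-0.0018,0,0.0045],0],
  [[-0.0018,0,0.0045],0],
  [[-0.0018,0,0.0045],0],
  [[-0.0007,0,0.003],0],
  [[-0.0007,0,0.003],0],
  [[-0.0006,0,0.003],0],
  [[-0.0006,0,0.003],0],
  [[-0.0005,0,0.002],0],
  [[-0.0005,0,0.002],0],
  [[-0.0004,0,0.002],0],
  [[-0.0004,0,0.002],0],
  [[0,0,0.002],0],
  [[0,0,0.002],0],
  [[0,0,0.002],0],
  [[0,0,0],0],
])

```text
time_s: 23.22
ee_pos: [0.4754, 0.2354, 0.1552]
orientation: [1.0, -0.0, -0.0, 0.0]
contact_force: [0.3, -1.0, 0.3]
gripper_width: 0.0005
grasp_force: 0.0
```

>>> apply_moves([
  [[0,0,0.0015],0],
  [[0,0,0.0015],0],
  [[0,0,0.001],0],
  [[0,0,0.001],0],
  [[0,0,0.001],0],
  [[0,0,0],0],
])

```text
time_s: 23.72
ee_pos: [0.4757, 0.2355, 0.1521]
orientation: [1.0, -0.0, 0.0, 0.0]
contact_force: [-8.8, -4.4, 24.4]
gripper_width: 0.0006
grasp_force: 12.3
```

>>> apply_moves([
  [[0,0,-0.02],0],
  [[0,0,-0.04],0],
  [[0,0,-0.04],0],
  [[0,0,-0.04],0],
  [[0,0.04,0],0],
  [[0,0.04,0],0],
  [[0,0.04,0],0],
  [[0,0.04,0],0],
  [[0,0.04,0],0],
  [[0,0.04,0],0],
  [[0,0,0],0],
  [[0,0,0],0],
])

```text
time_s: 24.72
ee_pos: [0.4756, -0.007, 0.2897]
orientation: [1.0, -0.003, 0.0, 0.0]
contact_force: [-0.6, 1.6, 0.6]
gripper_width: 0.0005
grasp_force: 0.0
```

```bash
python3 - <<'E'
from h import *
from fit import casepts
a=ctrl.get_image("scene");b=ctrl.get_image("top")
print("pred shut edge",proj(b,casepts([.5346,.2345,-.0143,0],['EL','ER'])).round(1).tolist(),proj(a,casepts([.5346,.2345,-.0143,0],['EL','ER'])).round(1).tolist())
c=lambda i,x,y,w,h:cv2.resize(i["image"][y:y+h,x:x+w],(400,300),interpolation=cv2.INTER_CUBIC)
cv2.imwrite("pics/end.png",np.vstack([np.hstack([c(a,260,234,100,75),c(b,295,175,100,75)]),np.hstack([c(a,100,90,140,105),c(b,95,130,120,90)])])[:,:,::-1])
E
```

```text
pred shut edge [[121.6, 217.3], [198.2, 219.1]] [[111.7, 155.1], [173.7, 195.2]]
```

View pics/end.png

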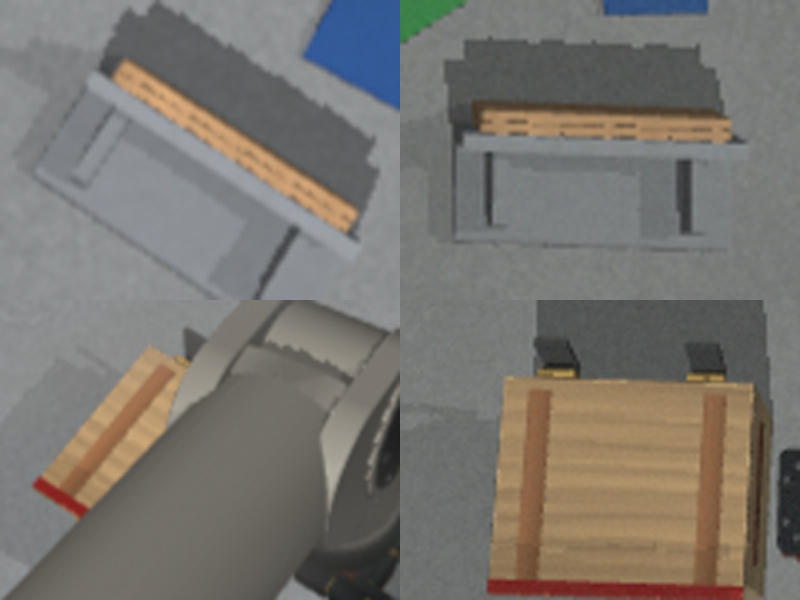

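The lid is shut, with its red edge at top-view pixel (121,217) as predicted, and the cardboard boards still lean where they were.

```bash
python3 -c "
from cell import ctrl
print(ctrl.sign_off())"
```

```text
the job is handed in; nothing more can be done
None
```

The job is done and handed in at about 25 s of the 72 s allowed: I opened the lid to its stop, stood the blue board in its grooves on the case floor, and pressed the lid slowly shut. Both tumblers were still standing just before I shut the lid, and the cardboard boards still lean in place.

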